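Stroke check on a sprung rotor nest

TASK

Do the stroke check on the sprung rotor nest, by light pushing and pressing only: first push the dial's drag hand by its upright tab all the way back to its zero stop. Then press down the nest's spring cap beside the dial until the pointer has carried the drag hand onto the set mark, no further, and let go, so that the nest springs back up and the drag hand stays on the mark as the record. Leave the other spring corner, the set mark, the rotor lying in the nest and everything around alone; nothing is to be gripped or lifted.

Things in the scene. Friction and masses are not known exactly. Their poses are not given: they have to be found in the camera images.
- mount: the rotor nest's steel base, 150 x 150 x 12 mm, screwed down; origin under the middle of that square, x to the rear, y to the dial's side (left), z up. In this frame gauge cap (-56, 56), plain cap (56, -56), ball pivot (56, 56) mm; dial housing with white face 100 (x) x 92 (y) mm at (0, 120), top 40 mm high. Nothing on the dial is over 70 mm high; caps reach 86, the rotor 107 mm
- nest_plate: square aluminium tilt plate, 140 x 140 x 8 mm, top level at 78 mm over the bench, on two springs and a ball pivot, with a brass ring in its middle in which the rotor lies; its origin is the ball pivot, at the plate's underside in its rear corner on the dial's side
- gauge_cap (a point): centre of the top of the round steel spring cap to be pressed, 26 mm across (flat top 20 mm), 8 mm high on the plate; it stands on the corner of the plate next to the dial (the nearer one to the robot), so its top is 86 mm over the bench at rest
- gauge_corner (a joint): tilt of the plate at the gauge cap, rad: 0 = up, 0.19 = bottom stop. The cap sinks 112 mm per rad (21 mm in all); it takes about 5 N to start it and about 13 N at the bottom, and the spring returns it when let go
- plain_corner (a joint): tilt of the plate at the other spring cap (rear right, away from the dial), rad: 0 = up; to be left alone
- pointer (a joint): the dial's thin black pointer, rad: 0 = zero, turns clockwise seen from above, geared to the gauge corner (6 times its tilt, so 1 rad per 18.7 mm of cap travel); it lies under the drag hand, close over the white face, and goes back with the plate
- drag_hand (a joint): the dial's brass drag hand with the upright tab, rad, on the pointer's scale: 0 = zero stop, 1.22 = end stop. At 0 it points 0.6 rad off the mount's +y towards its -x (to the robot), at 0.6 along +y. The pointer below it carries it up the scale and leaves it behind; friction (0.4 N at the tab) holds it where it is left. It starts at an old reading beyond the set mark (0.98 to 1.18)
- set_mark (a joint): the set mark, a dark steel clip 10 mm wide with a white line, clamped at the dial's rim 62 to 75 mm from the dial axis, top 49 mm over the bench; rad, same scale as the hands: the reading at its middle (0.45 to 0.82). It must not be moved
- dial_axis (a point): the axis of pointer, drag hand and set mark, at (0, 88) mm in the mount's frame, given at the height of the drag hand (48 mm over the bench); the hub there is 13 mm in diameter and 53 mm high over the bench
- reset_tab: the drag hand's tab: an upright dark steel pin, 10 mm in diameter, from 48 to 67 mm over the bench, standing on the hand 42 mm from the dial axis; this origin lies on the dial axis at bench height, x along the hand to its tip. The tab is delicate: push it with under 30 N
- tab_mid (a point): middle of the reset tab (58 mm over the bench). The hand's bar below it reaches up to 49 mm
- drag_tip (a point): tip of the drag hand, 58 mm from the dial axis
- pointer_tip (a point): tip of the pointer, 58 mm from the dial axis (given at the height of the drag hand)
- mark_line (a point): the set mark's middle, carried inward to the circle of the tips, 58 mm from the dial axis (same height)
- nest_seat (a point): centre of the plate's top inside the brass ring (outer diameter 84 mm, 5 mm high)
- rotor_mid (a point): centre of the copper rotor in the nest, half-way up: 70 mm disc, 8 mm thick, with a hub up to 29 mm; loose, must stay in the ring
- spanner: steel combination spanner, 151 x 25 x 8 mm, lying behind the nest; bystander
- hex_key: L hex key, 88 x 33 x 5 mm, lying on the bench; bystander
- nest_block: drilled steel block, 40 x 60 x 18 mm; bystander
- turned_stop: turned aluminium stop with a neck, 55 mm in diameter, 57 mm high; bystander
- electrode: copper electrode standing upright, 18 mm in diameter, 42 mm high; bystander
There are look-alikes about, which are no part of the job. What is shaped like the part that bears rotor_mid but yellow is not meant.

How it is judged:
By the outcome, as a careful person would: the job done as asked, in the order asked, and still so for the second after the job is handed in, with the robot touching nothing.
It also fails if it takes over 48 s, if anything falls off the work surface, if the arm or the gripper's body presses on something with over 40 N, if the wrist force passes 120 N, or if a joint passes its speed limit or range.

ROBOT

A 7-joint arm with a two-finger parallel gripper is mounted at the origin on a cart in front of the work surface, level with it; the furniture and walls round the work are solid. World frame = base frame: x ahead of the robot, y to its left, z up, the work surface at z = 0. Lengths are in m, angles in rad, forces in N, time in s.
With the tool pointing down it reaches from about 0.425 to 0.925 m from the base axis. Payload 6.8 kg.
Tool frame: the origin (TCP) lies on the centre line of the jaws, within the pads' length; the fingertips stand bot.finger_overhang ahead of it and the grasp point (between the pads) lies 3 mm ahead of it (bot.finger_overhang is the distance from the TCP to the fingertips, in m); z points along the fingers, y is the direction in which the jaws open and shut (so a half turn about z gives the same grasp; the last joint's range is limited). The gripper opens to 85 mm and grips with 20 to 120 N. Pads are 22 mm wide; open, the fingers measure 114 mm over their backs; the gripper's body (76 mm by 85 mm) begins 54 mm behind the grasp point. The pads swing forward as they close: fully open they stand 13 mm farther back than shut.
Start: joints at [1.093, 0.477, 0.022, 1.555, -0.011, 1.109, -0.083], TCP at [0.244, -0.629, 0.253] pointing down, gripper open.
Joint ranges: [-2.96, 2.96], [-0.34, 2.1], [-1.41, 1.46], [0.24, 2.44], [-1.37, 4.51], [0.17, 1.92], [-2.96, 2.96]. Speed limits (rad/s): [2.39, 2.39, 3.14, 3.14, 3.14, 3.14, 3.14].

INTERFACE

Orientations are given as a unit quaternion [w, x, y, z].
In Python, from station import bot gives the robot as it stands.
- The arm moves only by the tool drive_tool, never from a script. Its argument "increments" is text: rows parted by semicolons, each of 4 numbers parted by spaces: the shift along the world's x, y, z in m, then the turn about the world's z in rad. In form: tx ty tz spin; .... A call has 1 to 12 rows; each row shifts and turns the commanded pose from where the row before left it; what a row does not reach is not made up. A row lasts 1/12 s, in which the tool goes at most 41.7 mm and 7.16 degrees, less where a joint would pass 70% of its speed; a pose out of reach is approached as far as the arm can. A call is refused whole if a number of a shift passes 0.0417 or a number of a turn 0.125, either way. A call with a gripper value outside its range is refused whole. "grip" is the opening, from 0 (shut) to 1 (fully open), set as the call begins (left out, the last holds). The fingers move at their own pace and stop on an object; "squeeze" is the grip in N (left out, the last holds). Time passes only in rows, so rows that do not move let the fingers close. It gives the time, the measured TCP pose, the force and the opening at its end, in the units of the state.
- bot.get_obs(): the state, without advancing time (a new reading comes with each control period).
- bot.read_camera(name): name is "scene" or "top"; returns the picture (384x512x3 uint8, red, green, blue); there is no depth.
- bot.calibration(name): a dict with "fx", "fy", "cx", "cy" (pixels), "camera_from_world" (4x4, takes a point from world to camera coordinates). Camera axes: x right, y down, z forward; pixel columns grow to the right and rows downward; lengths in m; the calibration is good to about 2 mm. A picture is of the moment at which its call begins. calibration takes no time and is no camera call.
- bot.hand_in(): hands the job in, once; it reports no verdict.
The state is a dict: "t": time; "q": joint angles; "joint_vel": joint speeds; "joint_torque": joint torques, N m; "eef_pos": TCP position; "tool_rot": TCP orientation; "contact_force": force on the tool from outside, world axes, zero at the start; "torque": the same for the moment, N m; "gripper_width": opening from 0.0 (shut) to 1.0 (fully open).
Only numpy, scipy, OpenCV 4.12 (cv2) and the standard library are available. Lean on these libraries where they do the work, as an engineer would, in place of code of your own. Each camera call takes 0.05 s, during which the arm holds its last target.

## Working session

There is one attempt and no reset: what is moved stays moved. The work goes in short steps, Python scripts to look and compute and a tool call to move; the robot and the scene stay as the last step left them, time stands still between calls to the robot, and variables do not carry over. Pictures are saved under pics/ and viewed, and the job is handed in when it is done.

Besides the shell and the picture viewer there is one more tool, called after "Emit:" as name(argument=value, ...) on one line, values as JSON. drive_tool: Moves the arm, as the interface text tells. Its arguments: {"type":"object","properties":{"increments":{"type":"string"},"grip":{"type":"number"},"squeeze":{"type":"number"}},"required":["increments"]}

```bash
ls; mkdir -p pics; python3 - <<'E'
from station import bot
import cv2,numpy as np
o=bot.get_obs(); print(o['t'],o['eef_pos'],o['tool_rot'],o['contact_force'],o['gripper_width'],bot.finger_overhang)
for n in('scene','top'):
    cv2.imwrite(f'pics/{n}0.png',cv2.cvtColor(bot.read_camera(n),cv2.COLOR_RGB2BGR)); c=bot.calibration(n); print(c['fx'],c['cx'],c['cy'],np.round(c['camera_from_world'],3).tolist())
E
```

```text
pics
0.0 [ 0.2437461  -0.62883636  0.2523243 ] [-9.03930922e-04  9.82950930e-01  1.83865702e-01 -2.35833765e-04] [-0.17407616 -1.19543665 -0.71631186] 1.0002223584288104 0.022
497.68282814405774 257.5202868031053 202.05002565594026 [[-0.637, -0.771, 0.015, 0.462], [-0.408, 0.321, -0.855, 0.282], [0.654, -0.55, -0.519, 0.917], [0.0, 0.0, 0.0, 1.0]]
391.83490589441016 262.67453876131026 186.6720465140891 [[-0.004, -1.0, 0.018, 0.109], [-0.983, 0.001, -0.183, 0.623], [0.183, -0.018, -0.983, 1.084], [0.0, 0.0, 0.0, 1.0]]
```

View pics/scene0.png

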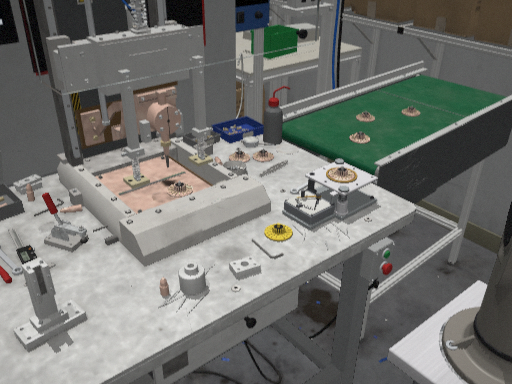

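View pics/top0.png

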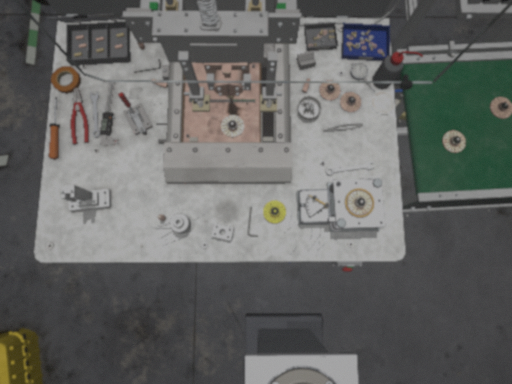

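```bash
python3 - <<'E'
import cv2
a=cv2.imread('pics/top0.png')[165:245,285:400]; cv2.imwrite('pics/t1.png',cv2.resize(a,None,fx=6.9,fy=6.9,interpolation=cv2.INTER_CUBIC))
a=cv2.imread('pics/scene0.png')[150:235,270:390]; cv2.imwrite('pics/s1.png',cv2.resize(a,None,fx=6.6,fy=6.6,interpolation=cv2.INTER_CUBIC))
E
```

```text
(no output)
```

View pics/t1.png

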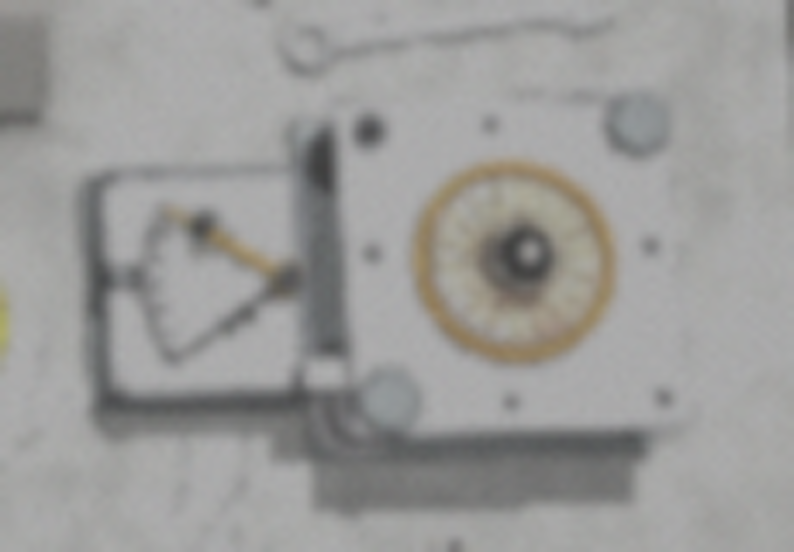

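View pics/s1.png

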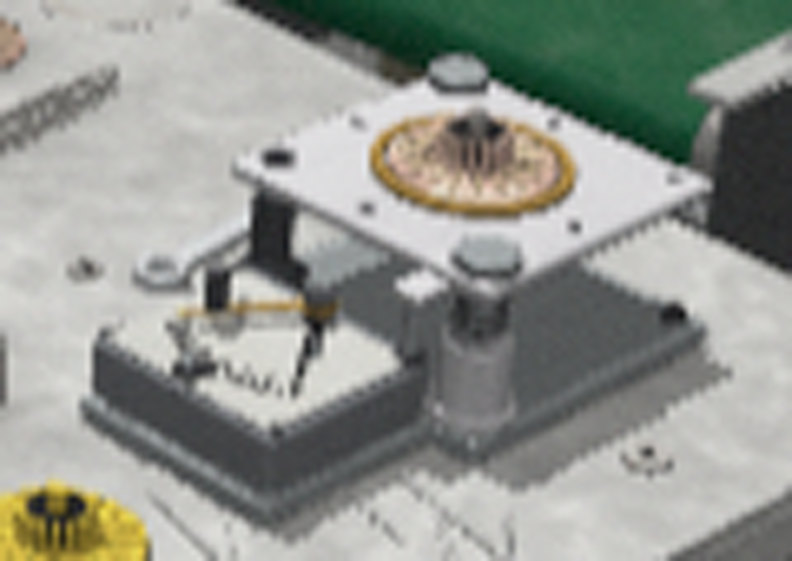

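```bash
cat > h.py <<'E'
import numpy as np
from station import bot
C={n:bot.calibration(n) for n in('scene','top')}
def ray(n,u,v,z):
    c=C[n];M=c['camera_from_world'];R=M[:3,:3];p=-R.T@M[:3,3]
    d=R.T@np.array([(u-c['cx'])/c['fx'],(v-c['cy'])/c['fy'],1]);return p+d*(z-p[2])/d[2]
def proj(n,P):
    c=C[n];M=c['camera_from_world'];q=M[:3,:3]@np.array(P)+M[:3,3];return np.array([c['fx']*q[0]/q[2]+c['cx'],c['fy']*q[1]/q[2]+c['cy']])
E
python3 - <<'E'
from h import *
import cv2
def T(X,Y,z):return ray('top',285+(X+.5)/6.9-.5,165+(Y+.5)/6.9-.5,z)
def S(X,Y,z):return ray('scene',270+(X+.5)/6.6-.5,150+(Y+.5)/6.6-.5,z)
for k,t,s,z in [('gcap',(388,398),(487,250),.086),('pcap',(637,124),(458,68),.086),('hub',(287,277),(320,297),.053),('tab',(203,222),(217,272),.067),('mark',(125,278),(193,368),.049),('dtip',(165,210),(182,315),.048),('ptip',(175,360),(298,392),.042)]:
    print(k,T(*t,z).round(4),S(*s,z).round(4))
    
# averaged images
for n in('scene','top'):
    a=np.mean([bot.read_camera(n).astype(float) for _ in range(12)],0)
    np.save(f'{n}_avg.npy',a)
    b=a[150:235,270:390] if n=='scene' else a[170:230,290:355]
    f=6.6 if n=='scene' else 9.2
    cv2.imwrite(f'pics/{n}_avg.png',cv2.resize(b[...,::-1].astype(np.uint8),None,fx=f,fy=f,interpolation=cv2.INTER_CUBIC))
E
```

```text
gcap [ 0.5159 -0.1102  0.086 ] [ 0.5156 -0.1097  0.086 ]
pcap [ 0.629  -0.2183  0.086 ] [ 0.6303 -0.2186  0.086 ]
hub [ 0.57   -0.0769  0.053 ] [ 0.5684 -0.0753  0.053 ]
tab [ 0.5912 -0.04    0.067 ] [ 0.591  -0.0393  0.067 ]
mark [ 0.5703 -0.009   0.049 ] [ 0.5652 -0.0031  0.049 ]
dtip [ 0.5995 -0.0268  0.048 ] [ 0.5981 -0.0286  0.048 ]
ptip [ 0.5363 -0.0302  0.042 ] [ 0.5354 -0.0309  0.042 ]
```

View pics/top_avg.png

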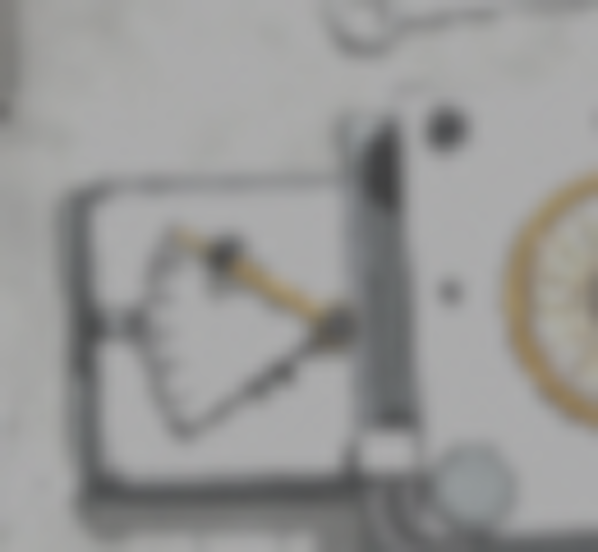

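View pics/scene_avg.png

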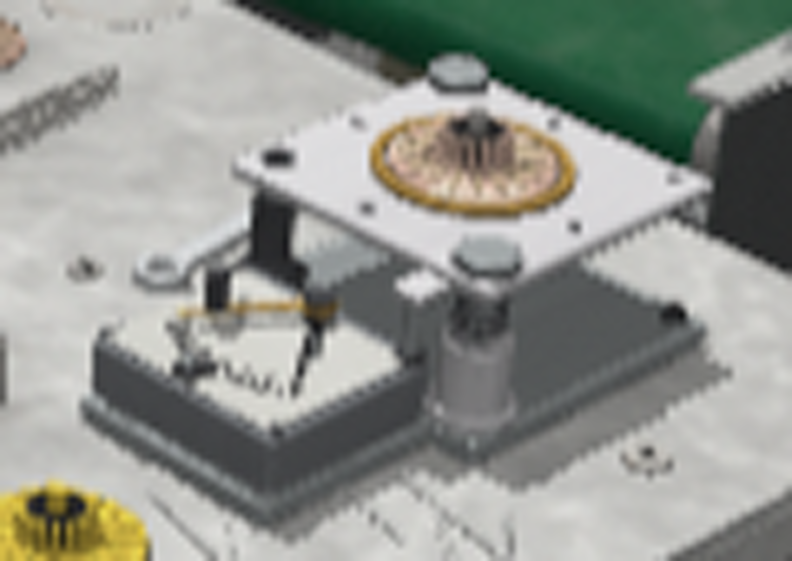

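```bash
python3 - <<'E'
from h import *
import cv2
cen=np.array([.5727,-.1642])
A=np.load('top_avg.npy'); 
np.set_printoptions(linewidth=250)
print('top gray rows197-213 cols 296-308'); g=A.mean(2); print('cols',list(range(296,332)))
for r in range(188,222): print(r,g[r,296:332].astype(int))
g=np.load('scene_avg.npy').mean(2); print('scene cols',list(range(290,324)))
for r in range(190,214): print(r,g[r,290:324].astype(int))
E
```

```text
top gray rows197-213 cols 296-308
cols [296, 297, 298, 299, 300, 301, 302, 303, 304, 305, 306, 307, 308, 309, 310, 311, 312, 313, 314, 315, 316, 317, 318, 319, 320, 321, 322, 323, 324, 325, 326, 327, 328, 329, 330, 331]
188 [168 168 169 169 166 164 165 165 165 164 162 162 163 162 162 161 162 163 162 162 162 162 162 161 159 157 156 156 156 153 143 126 112  92  73  65]
189 [166 163 161 157 150 147 149 151 152 148 144 144 146 149 149 150 151 150 148 147 148 149 149 149 149 148 147 147 147 147 140 127 114  91  70  64]
190 [158 148 138 131 126 130 140 147 148 144 140 141 145 149 150 151 152 152 150 149 151 153 154 155 155 155 154 155 156 157 149 135 121  97  74  65]
191 [147 130 115 112 121 137 151 159 161 159 157 158 161 162 163 164 164 163 163 163 164 165 166 166 166 166 166 167 168 168 160 143 126 104  83  71]
192 [136 122 108 115 139 156 166 168 169 169 169 169 169 169 170 170 171 171 170 170 170 170 170 171 171 171 171 171 171 170 163 147 129 111  97  85]
193 [131 120 108 120 151 166 170 172 171 171 171 169 166 166 169 170 171 171 171 171 172 171 171 171 171 171 171 171 171 171 164 1
[... 7109 characters left out ...]
 71  71  71  71  73  75 103  96 132 169 178 212 211 211 210 210 211 187 154 174 195 143 213  93 157 210 211 212 213 214 187 176 136]
210 [ 70  71  70  70  70  70  70  71  90 109 106 125 180 198 210 210 210 211 211 211 211 212 189 213 170 210 211 213 212 187 175 136 109 115]
211 [ 67  69  69  69  69  69  71  71  70  77  96 114 117 163 184 196 209 209 210 211 211 211 212 212 211 211 212 187 173 136 109 115 104  88]
212 [ 67  70  68  68  69  70  70  70  70  70  70  84 102 118 138 162 173 206 209 210 210 210 211 212 210 185 174 136 108 116 104  89  77  69]
213 [ 90  74  68  67  67  68  70  69  69  69  70  71  73  87 106 119 118 165 178 212 210 184 195 183 172 136 106 116 105  88  77  71  69  69]
```

```bash
python3 - <<'E'
from h import *
import cv2
yaw=.024
def th(p,ax):
    d=p[:2]-ax; a=np.arctan2(-d[0],d[1])  # angle from world +y toward -x
    return .6-(a-yaw), np.hypot(*d)
cen=np.array([.5727,-.1642]); R=np.array([[np.cos(yaw),-np.sin(yaw)],[np.sin(yaw),np.cos(yaw)]])
ax=cen+R@[0,.088]; print('axis',ax)
for k,u,v,z in [('mark',302.5,205.1,.047),('ptip',309.5,216.3,.042),('dtip',308.2,195.2,.048),('tab',313.8,197.5,.066)]:
    p=ray('top',u,v,z); print(k,p.round(4),th(p,ax),th(p,ray('top',325.5,205.5,.053)[:2]))
for k,u,v,z in [('mark',299,205.2,.049),('ptip',314.3,209,.042),('tab',302.5,190.7,.067)]:
    p=ray('scene',u,v,z); print('s',k,p.round(4),th(p,ax))
print(proj('scene',[*ax,.053]),proj('top',[*ax,.053]))
for n in('scene','top'):
    a=np.load(f'{n}_avg.npy').astype(np.uint8)[...,::-1]; f=12
    x0,y0=(285,182) if n=='scene' else (292,184)
    b=cv2.resize(a[y0:y0+40,x0:x0+48],None,fx=f,fy=f,interpolation=cv2.INTER_CUBIC)
    for t in np.arange(0,1.3,.1):
        d=R@[-np.sin(.6-t),np.cos(.6-t)]
        for r,z in((.058,.041),(.0685,.049)):
            q=(proj(n,[*(ax+r*d),z])-[x0,y0]+.5)*f
            cv2.circle(b,tuple(int(i) for i in q),3,(0,0,255) if abs(t-.6)>.01 else (255,0,0),-1)
    cv2.imwrite(f'pics/o_{n}.png',b)
E
```

```text
axis [ 0.5705882  -0.07622534]
mark [ 0.5698 -0.0087  0.047 ] (np.float64(0.6127880183317439), np.float64(0.06753573636504567)) (np.float64(0.6560452802112718), np.float64(0.0661715010519774))
ptip [ 0.5376 -0.029   0.042 ] (np.float64(0.014082863938118528), np.float64(0.0576350059112509)) (np.float64(0.04252048181762724), np.float64(0.05486643950283693))
dtip [ 0.5989 -0.026   0.048 ] (np.float64(1.136744900999319), np.float64(0.05768107999048767)) (np.float64(1.1918247448629649), np.float64(0.05796581175258704))
tab [ 0.5892 -0.0395  0.066 ] (np.float64(1.093172942682745), np.float64(0.041186068894119125)) (np.float64(1.170525352080269), np.float64(0.04136740516464841))
s mark [ 0.5654 -0.004   0.049 ] (np.float64(0.5521491189842284), np.float64(0.07245975348673132))
s ptip [ 0.536 -0.03   0.042] (np.float64(-0.018517272177735244), np.float64(0.05775591279008859))
s tab [ 0.5913 -0.0397  0.067 ] (np.float64(1.1394491247798162), np.float64(0.041955331093630276))
[317.70514795 194.13511131] [325.94522102 204.51632737]
```

View pics/o_top.png

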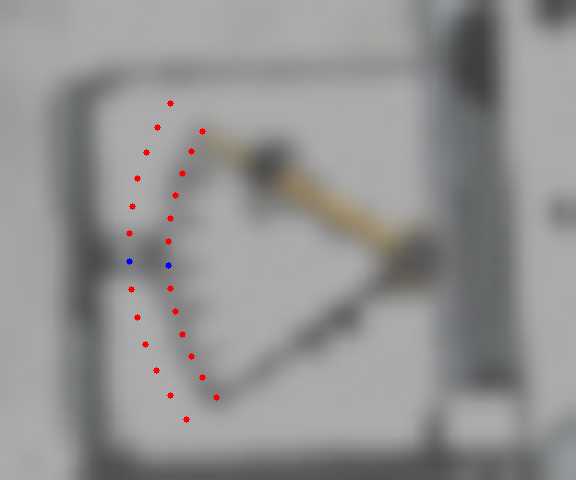

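View pics/o_scene.png

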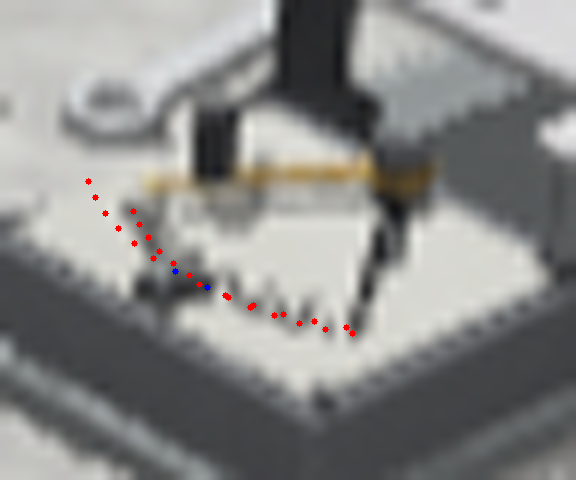

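Candidates in the top view:
- Gauge cap at (341,222), by the dial and near the robot. The plain cap is at (377,183). I choose the gauge cap.
- The reset tab is the dark pin on the brass hand at (314,197). The hub is at (325,205) and the clip at (302,205).
- The copper rotor is in the nest. The yellow one at (275,212) is a decoy.

The crops confirm these. The mark reads about 0.61, the drag hand about 1.13, and the pointer about 0.

Emit:
drive_tool(increments="0.021 0.033 0 -0.029;0.021 0.033 0 -0.029;0.021 0.033 0 -0.029;0.021 0.033 0 -0.029;0.021 0.033 0 -0.029;0.021 0.033 0 -0.029;0.021 0.033 0 -0.029;0.021 0.033 0 -0.029;0.021 0.033 0 -0.029;0.021 0.033 0 -0.029;0.021 0.033 0 -0.029;0.021 0.033 0 -0.029", grip=0)

```text
t: 2.3
eef_pos: [0.4967, -0.2317, 0.2536]
tool_rot: [0.0, 1.0, 0.01, 0.0]
contact_force: [0.5, -0.6, 0.0]
gripper_width: 0.002
```

Emit:
drive_tool(increments="0.021 0.0323 0 0;0.021 0.0323 0 0;0.021 0.0323 0 0;0.021 0.0323 0 0;0.021 0.0323 0 0;0.021 0.0323 0 0;0 0 -0.03 0;0 0 -0.03 0;0 0 -0.03 0;0 0 -0.03 0;0 0 -0.02 0;0 0 0 0")

```text
t: 3.3
eef_pos: [0.6188, -0.0396, 0.1087]
tool_rot: [-0.0, 1.0, 0.011, -0.004]
contact_force: [-0.6, -0.8, 0.4]
gripper_width: -0.002
```

```bash
cat > look.py <<'E'
import sys,cv2
from h import *
tag=sys.argv[1]
o=bot.get_obs();print(o['t'],o['eef_pos'],o['contact_force'])
for n in('scene','top'):
    a=np.mean([bot.read_camera(n).astype(float) for _ in range(4)],0).astype(np.uint8); np.save(f'{n}_{tag}.npy',a)
    b=a[120:235,270:390] if n=='scene' else a[165:235,285:365]
    f=6.5 if n=='scene' else 8
    cv2.imwrite(f'pics/{n}_{tag}.png',cv2.resize(b[...,::-1],None,fx=f if n=='top' else 5,fy=f if n=='top' else 5,interpolation=cv2.INTER_CUBIC))
E
python3 look.py a
```

```text
3.3 [ 0.61879144 -0.03961969  0.10867371] [-0.6484367  -0.80584996  0.39846439]
```

View pics/scene_a.png

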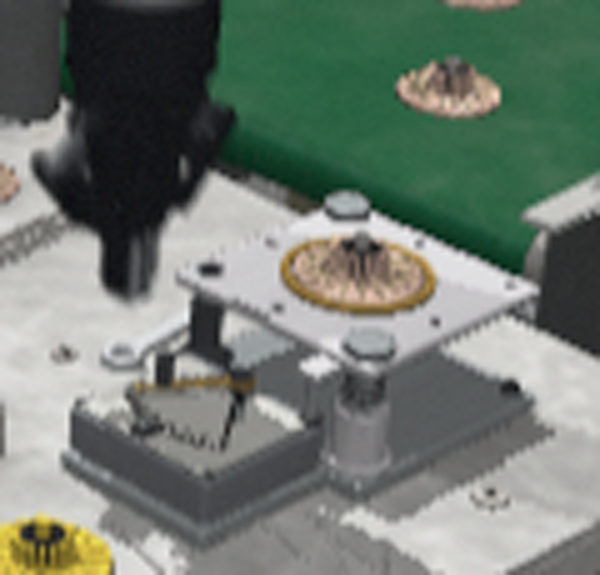

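View pics/top_a.png

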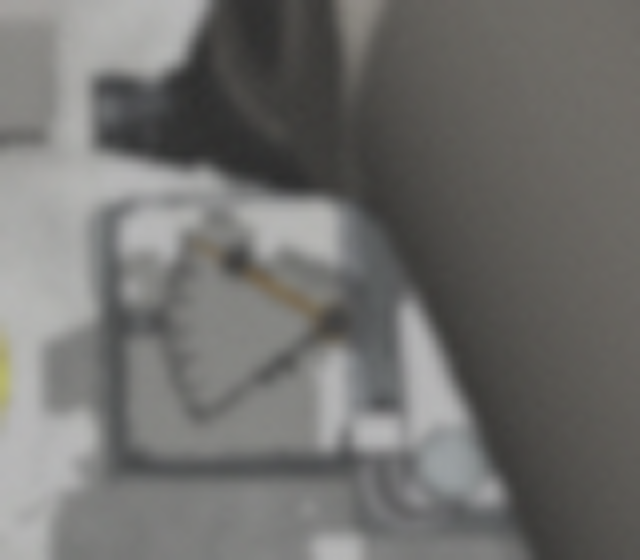

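```bash
python3 - <<'E'
from h import *
for z in (.0737,.0807,.0867): print(z,[((proj('scene',[.6188+dx,-.0396+dy,z])-[270,120]+.5)*5).round(0).tolist() for dx,dy in((-.011,.0145),(.011,.0145),(-.011,-.0145),(.011,-.0145))])
E
```

```text
0.0737 [[123.0, 341.0], [95.0, 325.0], [164.0, 324.0], [135.0, 308.0]]
0.0807 [[124.0, 329.0], [95.0, 313.0], [164.0, 312.0], [136.0, 297.0]]
0.0867 [[125.0, 319.0], [96.0, 303.0], [165.0, 302.0], [136.0, 287.0]]
```

Emit:
drive_tool(increments="0 0.001 -0.016 0;0 0 -0.016 0;0 0 0 0;0 0 0 0")

```text
t: 4.03
eef_pos: [0.6216, -0.0386, 0.0813]
tool_rot: [0.0, 1.0, 0.011, -0.001]
contact_force: [-0.2, 0.1, -0.2]
gripper_width: -0.002
```

Emit:
drive_tool(increments="-0.003 0 0 0;-0.003 0 0 0;-0.003 0 0 0;-0.002 0 0 0;0 0 0 0")

```text
t: 4.45
eef_pos: [0.6106, -0.0387, 0.0818]
tool_rot: [0.0, 1.0, 0.011, 0.0]
contact_force: [0.2, -0.4, -0.5]
gripper_width: 0.003
```

```bash
python3 look.py b
```

```text
4.45 [ 0.61056088 -0.03866976  0.08175107] [ 0.19173438 -0.37049495 -0.4755721 ]
```

View pics/scene_b.png

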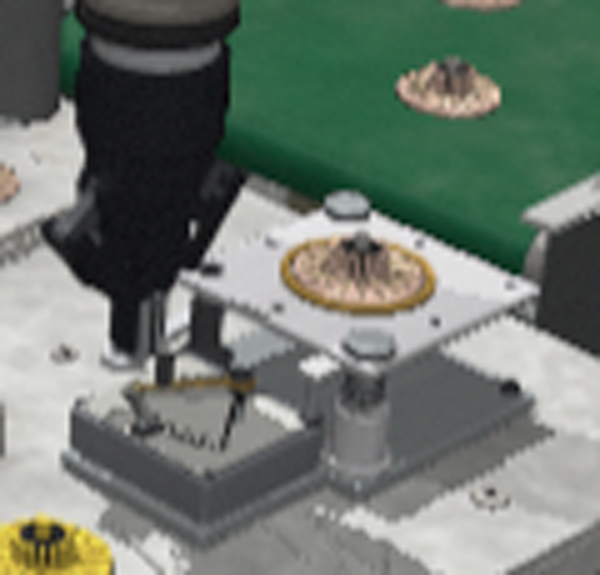

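Emit:
drive_tool(increments="0 0 -0.004 0;-0.003 0 0 0;-0.003 0 0 0;-0.003 0 0 0;-0.003 0 0 0;-0.003 0 0 0;0 0 0 0")

```text
t: 5.43
eef_pos: [0.5952, -0.0387, 0.0773]
tool_rot: [0.0, 1.0, 0.011, -0.0]
contact_force: [-0.8, 0.5, 0.2]
gripper_width: 0.0
```

```bash
python3 look.py c
```

```text
5.4333 [ 0.59516306 -0.03866444  0.07732855] [-0.82100101  0.54066009  0.15762329]
```

View pics/scene_c.png

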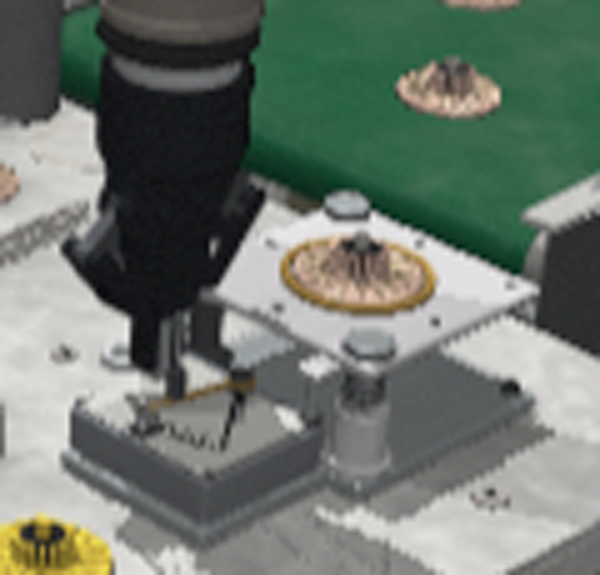

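The tab is moving with the finger.

Emit:
drive_tool(increments="-0.003 0 0 0;-0.003 0 0 0;-0.003 0 0 0;-0.003 0 0 0;-0.003 0 0 0;-0.003 0 0 0;-0.003 0 0 0;-0.003 0 0 0;0 0 0 0")

```text
t: 6.58
eef_pos: [0.5712, -0.0388, 0.0772]
tool_rot: [0.0, 1.0, 0.011, -0.0]
contact_force: [0.1, 0.4, 0.1]
gripper_width: -0.0
```

Emit:
drive_tool(increments="-0.0015 0 0 0;-0.0015 0 0 0;-0.0015 0 0 0;0 0 0 0")

```text
t: 6.92
eef_pos: [0.5672, -0.0386, 0.0773]
tool_rot: [0.0, 1.0, 0.011, -0.0]
contact_force: [0.6, 0.5, 0.4]
gripper_width: -0.004
```

```bash
python3 look.py d
```

```text
6.9167 [ 0.5672242  -0.03860956  0.07729232] [0.64333831 0.49061773 0.44619456]
```

View pics/scene_d.png

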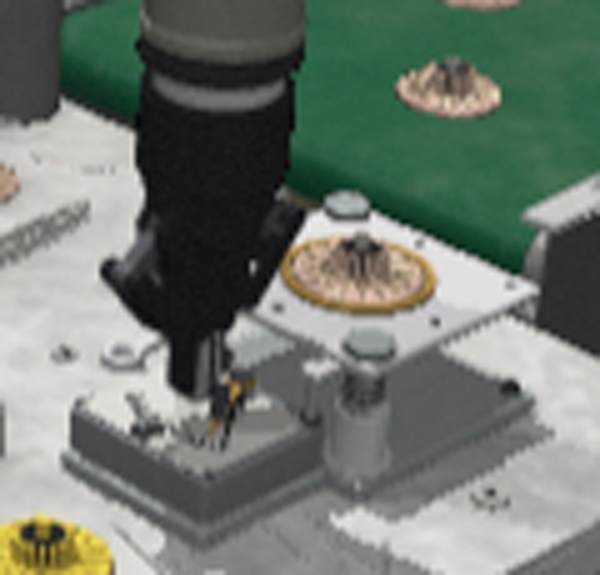

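Nearly over the pointer. Now for small steps until the stop's force shows.

Emit:
drive_tool(increments="-0.001 0 0 0;-0.001 0 0 0;-0.001 0 0 0;0 0 0 0")

```text
t: 7.65
eef_pos: [0.5644, -0.0387, 0.0774]
tool_rot: [0.0, 1.0, 0.011, 0.0]
contact_force: [-0.1, -0.2, 0.4]
gripper_width: 0.001
```

Emit:
drive_tool(increments="-0.001 0 0 0;-0.001 0 0 0;0 0 0 0")

```text
t: 7.9
eef_pos: [0.5626, -0.0387, 0.0774]
tool_rot: [0.0, 1.0, 0.011, 0.0]
contact_force: [0.7, -0.7, -0.2]
gripper_width: 0.002
```

Emit:
drive_tool(increments="-0.001 0 0 0;0 0 0 0")

```text
t: 8.07
eef_pos: [0.5623, -0.0387, 0.0775]
tool_rot: [0.0, 1.0, 0.011, 0.001]
contact_force: [3.7, -0.7, -2.0]
gripper_width: 0.002
```

Emit:
drive_tool(increments="-0.001 0 0 0;0 0 0 0")

```text
t: 8.23
eef_pos: [0.562, -0.0387, 0.0776]
tool_rot: [0.0, 1.0, 0.011, 0.002]
contact_force: [6.2, -1.6, -3.2]
gripper_width: 0.004
```

Emit:
drive_tool(increments="-0.0007 0 0 0;0 0 0 0")

```text
t: 8.4
eef_pos: [0.5618, -0.0387, 0.0777]
tool_rot: [-0.0, 1.0, 0.011, 0.002]
contact_force: [7.9, -1.8, -5.9]
gripper_width: -0.002
```

Stop reached at x 0.562 as computed, with 8 N. Backing off, then up.

Emit:
drive_tool(increments="0.004 0 0 0;0.006 0 0 0;0.005 0 0 0;0 0 0.03 0;0 0 0.04 0;0 0 0.04 0;0 -0.03 0 0;0 -0.03 0 0;0 -0.03 0.03 0;0 -0.03 0.03 0;0 0 0 0")

```text
t: 9.32
eef_pos: [0.5765, -0.1658, 0.2519]
tool_rot: [0.003, 1.0, 0.006, 0.004]
contact_force: [1.2, -1.3, 1.0]
gripper_width: 0.002
```

```bash
python3 look.py e
```

```text
9.3167 [ 0.57651033 -0.16583135  0.25187658] [ 1.18888376 -1.28887918  0.95118673]
```

View pics/scene_e.png

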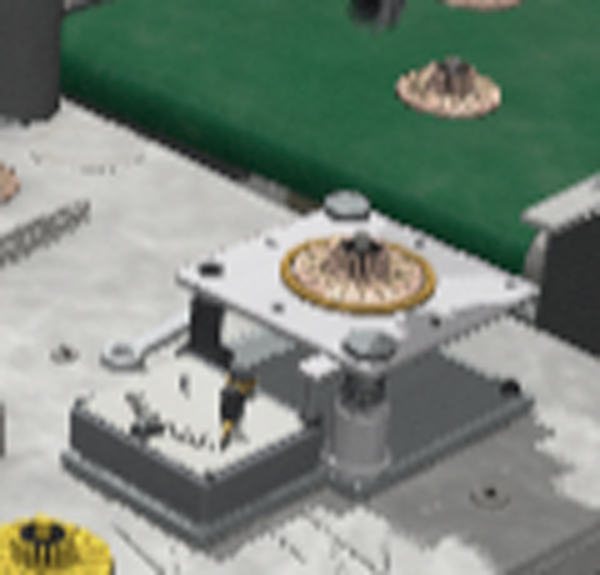

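View pics/top_e.png

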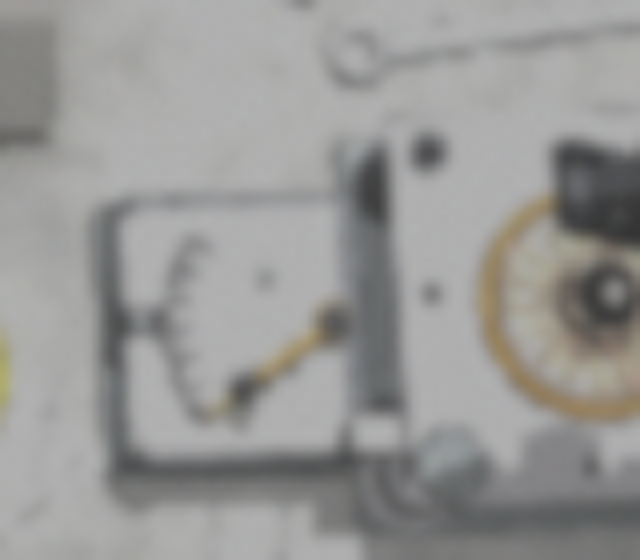

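Emit:
drive_tool(increments="-0.03 0.028 0 0;-0.0305 0.028 0 0;0 0 -0.04 0;0 0 -0.04 0;0 0 -0.04 0;0 0 -0.015 0;0 0 0 0;0 0 0 0")

```text
t: 10.38
eef_pos: [0.5139, -0.1008, 0.1107]
tool_rot: [-0.0, 1.0, 0.011, -0.001]
contact_force: [0.1, 0.8, 0.1]
gripper_width: -0.001
```

```bash
python3 look.py f
```

```text
10.3833 [ 0.51390593 -0.10081535  0.11071701] [0.13331099 0.76676105 0.0649309 ]
```

View pics/scene_f.png

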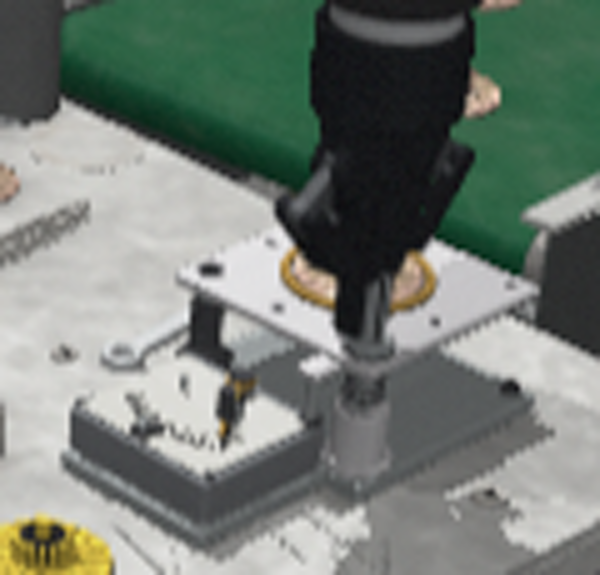

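View pics/top_f.png

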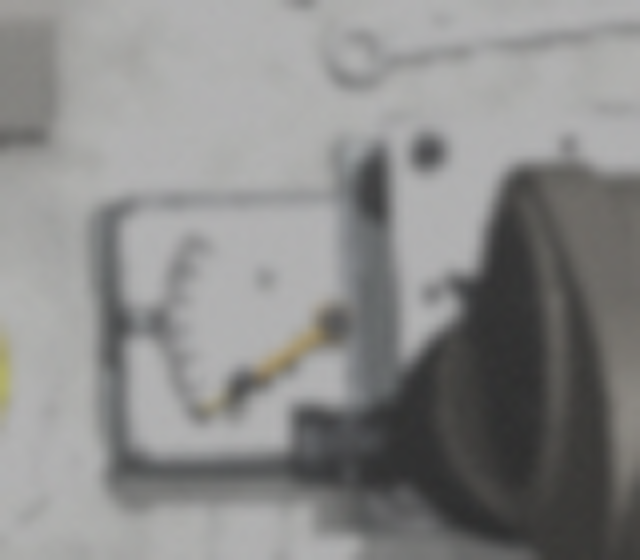

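Emit:
drive_tool(increments="0.001 -0.0046 0 0;0 -0.0046 0 0;0 0 0 0")

```text
t: 11.03
eef_pos: [0.5153, -0.1122, 0.1113]
tool_rot: [0.0, 1.0, 0.01, 0.0]
contact_force: [0.2, 1.0, 0.3]
gripper_width: -0.002
```

Emit:
drive_tool(increments="0 0 -0.001 0;0 0 -0.001 0;0 0 0 0")

```text
t: 11.28
eef_pos: [0.5151, -0.1106, 0.1089]
tool_rot: [-0.0, 1.0, 0.011, -0.0]
contact_force: [0.9, -0.2, -0.1]
gripper_width: 0.0
```

Emit:
drive_tool(increments="0 0 -0.001 0;0 0 0 0")

```text
t: 11.45
eef_pos: [0.5152, -0.1105, 0.108]
tool_rot: [-0.0, 1.0, 0.011, -0.0]
contact_force: [0.2, -0.8, -0.0]
gripper_width: 0.001
```

Emit:
drive_tool(increments="0 0 -0.001 0;0 0 0 0")

```text
t: 11.62
eef_pos: [0.5153, -0.1106, 0.1072]
tool_rot: [-0.0, 1.0, 0.011, 0.0]
contact_force: [0.5, 0.2, 1.5]
gripper_width: 0.001
```

Emit:
drive_tool(increments="0 0 -0.001 0;0 0 0 0")

```text
t: 11.78
eef_pos: [0.5153, -0.1107, 0.1064]
tool_rot: [0.0, 1.0, 0.011, -0.0]
contact_force: [-1.8, -1.3, 4.4]
gripper_width: 0.003
```

Emit:
drive_tool(increments="0 0 -0.001 0;0 0 -0.001 0;0 0 -0.001 0;0 0 -0.001 0;0 0 -0.001 0;0 0 0 0;0 0 0 0")

```text
t: 12.37
eef_pos: [0.5148, -0.1107, 0.1016]
tool_rot: [0.0, 1.0, 0.011, -0.0]
contact_force: [-3.7, 0.6, 8.3]
gripper_width: -0.001
```

```bash
python3 look.py g
```

```text
12.3667 [ 0.51484    -0.11071007  0.1015633 ] [-3.6580469   0.55871538  8.31326122]
```

View pics/top_g.png

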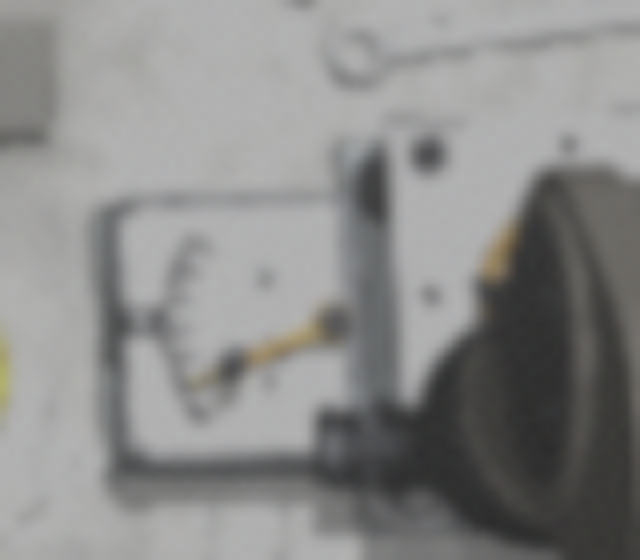

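```bash
cat > meas.py <<'E'
import sys
from h import *
ax=np.array([.5706,-.0762]);yaw=.024
def bear(n,a):
    a=a.astype(float);w=np.clip(a[...,0]-a[...,2]-18,0,None)
    R=(slice(188,225),slice(303,322)) if n=='top' else (slice(185,215),slice(288,320))
    m=np.zeros_like(w);m[R]=w[R]
    v,u=np.nonzero(m>0);W=m[v,u]
    P=np.array([ray(n,x,y,.0485)[:2] for x,y in zip(u,v)])-ax
    r=np.hypot(*P.T);k=(r>.018)&(r<.062);P=P[k];W=W[k]
    c=(P*W[:,None]).sum(0)/W.sum()
    # line direction (PCA) as well
    Q=P-c;e,V=np.linalg.eigh((Q*W[:,None]).T@Q);d=V[:,1];d*=np.sign(d@c)
    f=lambda p:.6-(np.arctan2(-p[0],p[1])-yaw)
    return round(f(c),3),round(f(d),3),len(W)
for t in sys.argv[1:]:
    for n in('top','scene'): print(t,n,bear(n,np.load(f'{n}_{t}.npy')))
E
python3 meas.py avg e f g
```

```text
avg top (np.float64(1.173), np.float64(1.189), 20)
avg scene (np.float64(1.192), np.float64(1.136), 29)
e top (np.float64(-0.057), np.float64(0.007), 15)
e scene (np.float64(-0.016), np.float64(0.034), 8)
f top (np.float64(-0.023), np.float64(0.077), 15)
f scene (np.float64(0.026), np.float64(-0.137), 6)
g top (np.float64(0.175), np.float64(0.161), 13)
g scene (np.float64(0.2), np.float64(0.248), 13)
```

Emit:
drive_tool(increments="0 0 -0.001 0;0 0 -0.001 0;0 0 -0.001 0;0 0 0 0;0 0 0 0")

```text
t: 13.18
eef_pos: [0.5147, -0.1108, 0.0986]
tool_rot: [0.0, 1.0, 0.011, -0.001]
contact_force: [-3.9, 0.3, 7.8]
gripper_width: 0.005
```

```bash
python3 look.py i; python3 meas.py i
```

```text
13.1833 [ 0.51465996 -0.11076571  0.09860988] [-3.94639185  0.31880066  7.79559211]
i top (np.float64(0.324), np.float64(0.418), 15)
i scene (np.float64(0.353), np.float64(0.356), 15)
```

View pics/top_i.png

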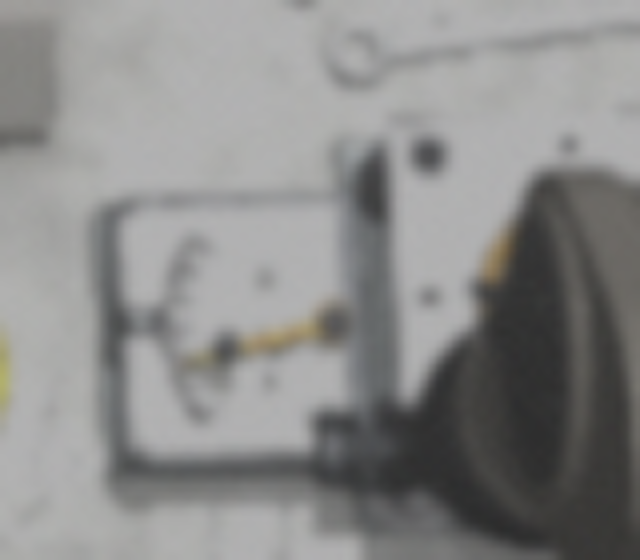

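View pics/scene_i.png

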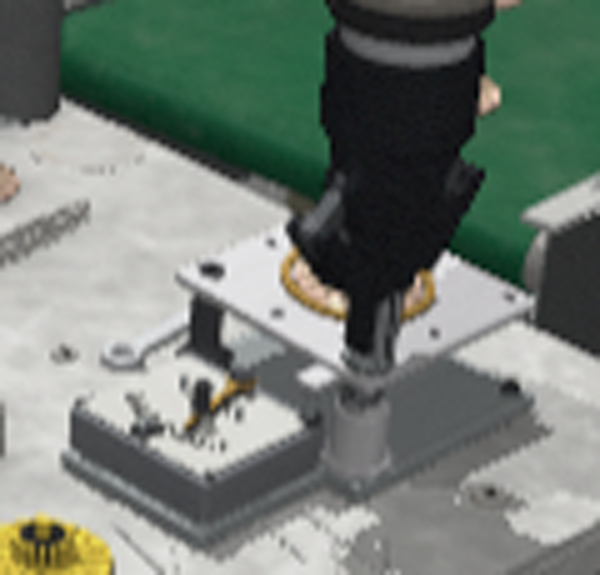

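Emit:
drive_tool(increments="0 0 -0.001 0;0 0 -0.001 0;0 0 -0.0005 0;0 0 0 0;0 0 0 0")

```text
t: 14.0
eef_pos: [0.5145, -0.1107, 0.0962]
tool_rot: [0.0, 1.0, 0.011, -0.001]
contact_force: [-4.6, 1.1, 9.4]
gripper_width: -0.002
```

```bash
python3 look.py j; python3 meas.py j
```

```text
14.0 [ 0.51453662 -0.1107365   0.09615657] [-4.62265036  1.06040377  9.37906189]
j top (np.float64(0.453), np.float64(0.525), 16)
j scene (np.float64(0.485), np.float64(0.465), 19)
```

View pics/top_j.png

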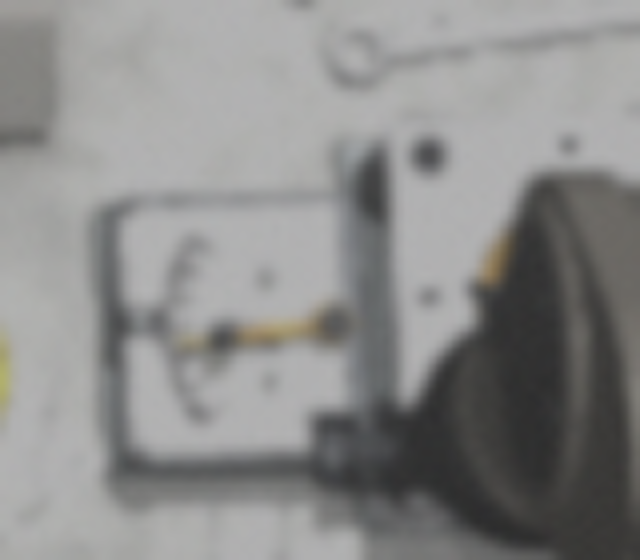

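View pics/scene_j.png

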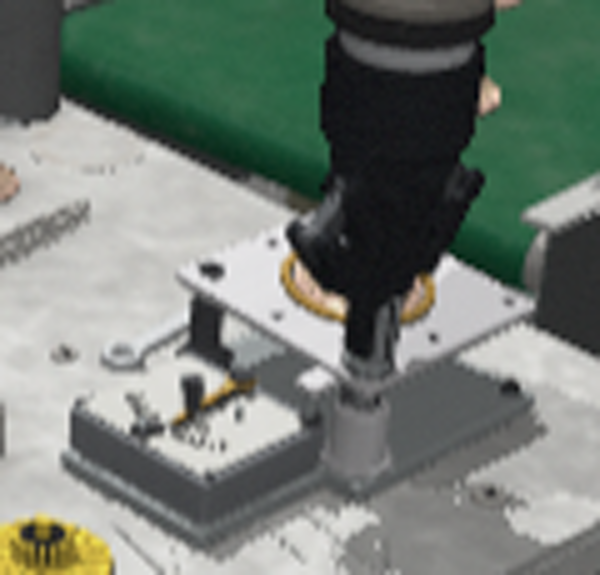

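Emit:
drive_tool(increments="0 0 -0.0007 0;0 0 -0.0007 0;0 0 -0.0005 0;0 0 0 0;0 0 0 0")

```text
t: 14.82
eef_pos: [0.5145, -0.1108, 0.0943]
tool_rot: [0.0, 1.0, 0.011, -0.001]
contact_force: [-4.8, 0.6, 10.2]
gripper_width: 0.003
```

```bash
sed -i 's/range(4)/range(8)/' look.py; cat > close.py <<'E'
import sys,cv2,numpy as np
t=sys.argv[1]
for n,(y0,x0) in {'top':(190,292),'scene':(184,286)}.items():
    a=np.load(f'{n}_{t}.npy')[y0:y0+32,x0:x0+42]
    cv2.imwrite(f'pics/c_{n}_{t}.png',cv2.resize(a[...,::-1],None,fx=16,fy=16,interpolation=cv2.INTER_CUBIC))
E
python3 look.py k; python3 meas.py k; python3 close.py k
```

```text
14.8167 [ 0.51448575 -0.11078356  0.09429921] [-4.80256364  0.5509662  10.17207335]
k top (np.float64(0.548), np.float64(0.548), 12)
k scene (np.float64(0.572), np.float64(0.578), 23)
```

View pics/c_top_k.png

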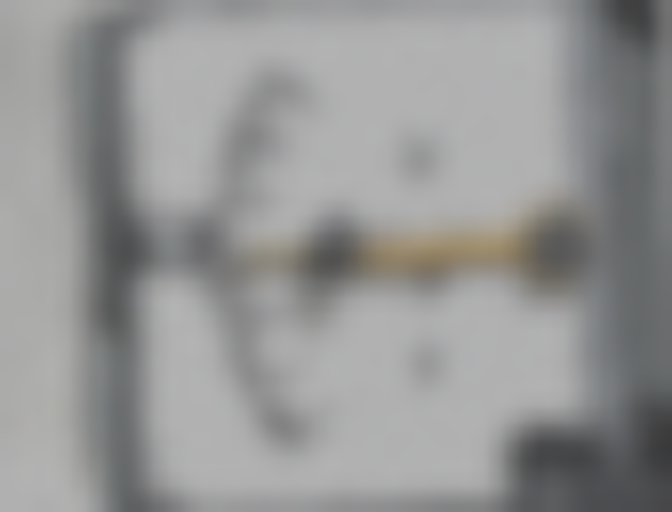

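View pics/c_scene_k.png

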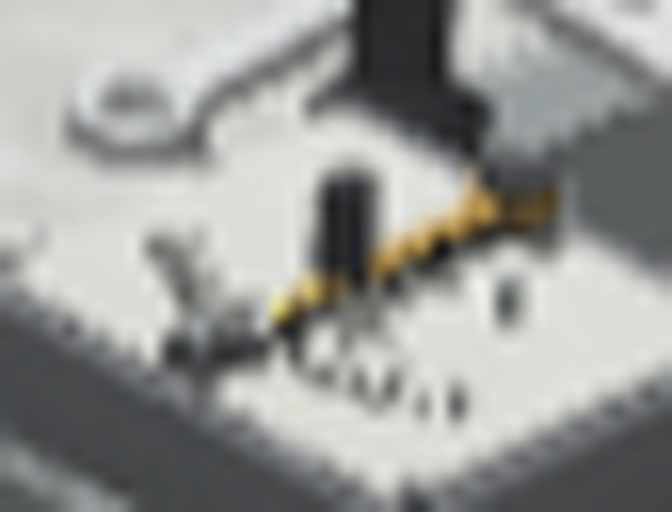

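```bash
cat > rel.py <<'E'
import sys
from h import *
from meas import bear,ax,yaw
t=sys.argv[1] if len(sys.argv)>1 else 'k'
a=np.load(f'top_{t}.npy').astype(float); w=np.clip(a[...,0]-a[...,2]-12,0,None)
U=[];V=[]
for u in range(305,324):
    s=w[198:213,u]
    if s.max()>12 and not 309<=u<=315: U.append(u);V.append((s*np.arange(198,213)).sum()/s.sum())
k,b=np.polyfit(U,V,1);print('cols',np.c_[U,np.round(V,2)].tolist());print('brass row at 302.5:',k*302.5+b,'axis326:',k*326+b,'slope',k)
g=a.mean(2)
for u in (300,301,302,303):
    s=170-g[200:211,u];s=np.clip(s-10,0,None);print('mark',u,(s*np.arange(200,211)).sum()/s.sum())
print('axis proj z.048',proj('top',[*ax,.048]))
E
sed -i 's/^for t in/if __name__=="__main__":\n  for t in/' meas.py; python3 rel.py k; python3 rel.py j
```

```text
cols [[316.0, 205.41], [317.0, 205.33], [318.0, 205.26], [319.0, 205.18], [320.0, 205.09], [321.0, 205.02], [322.0, 204.98], [323.0, 204.97]]
brass row at 302.5: 206.2875687826861 axis326: 204.72142732785275 slope -0.066644317226951
mark 300 205.46266573621773
mark 301 205.0503597122302
mark 302 204.94389438943895
mark 303 204.9159891598916
axis proj z.048 [325.63394059 204.74950915]
cols [[316.0, 206.34], [317.0, 206.14], [318.0, 206.04], [319.0, 205.96], [320.0, 205.88], [321.0, 205.75], [322.0, 205.6], [323.0, 205.46]]
brass row at 302.5: 207.88119565037417 axis326: 205.13990022571323 slope -0.11665086913450767
mark 300 205.47054698457222
mark 301 205.0591397849462
mark 302 204.95129870129873
mark 303 204.9193548387097
axis proj z.048 [325.63394059 204.74950915]
```

Emit:
drive_tool(increments="0 0 -0.0005 0;0 0 -0.0004 0;0 0 0 0;0 0 0 0")

```text
t: 15.95
eef_pos: [0.5145, -0.1108, 0.0934]
tool_rot: [0.0, 1.0, 0.011, -0.001]
contact_force: [-4.5, 0.9, 11.0]
gripper_width: -0.001
```

```bash
python3 look.py l; python3 meas.py l; python3 close.py l; python3 rel.py l
```

```text
15.95 [ 0.51449763 -0.11075677  0.09343793] [-4.46350214  0.92974879 10.9568983 ]
l top (np.float64(0.614), np.float64(0.63), 17)
l scene (np.float64(0.613), np.float64(0.598), 22)
cols [[316.0, 204.86], [317.0, 204.86], [318.0, 204.89], [319.0, 204.89], [320.0, 204.86], [321.0, 204.86], [322.0, 204.85], [323.0, 204.82]]
brass row at 302.5: 204.94914468426046 axis326: 204.8283660458753 slope -0.00513951652702793
mark 300 205.46186144156755
mark 301 205.05405405405403
mark 302 204.91830065359477
mark 303 204.88888888888889
axis proj z.048 [325.63394059 204.74950915]
```

View pics/c_top_l.png

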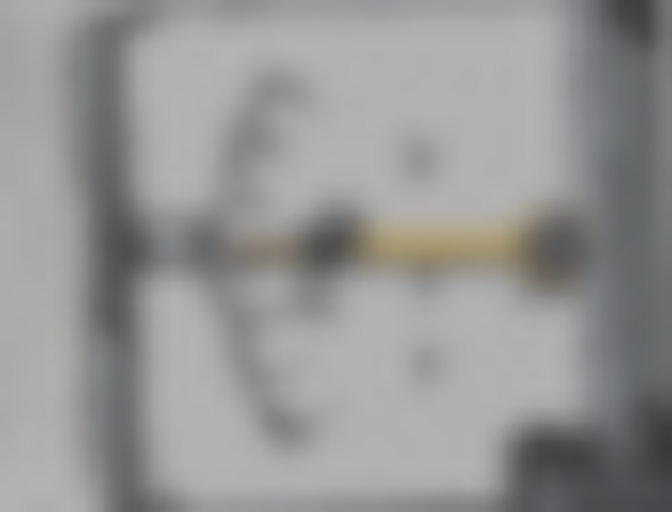

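View pics/c_scene_l.png

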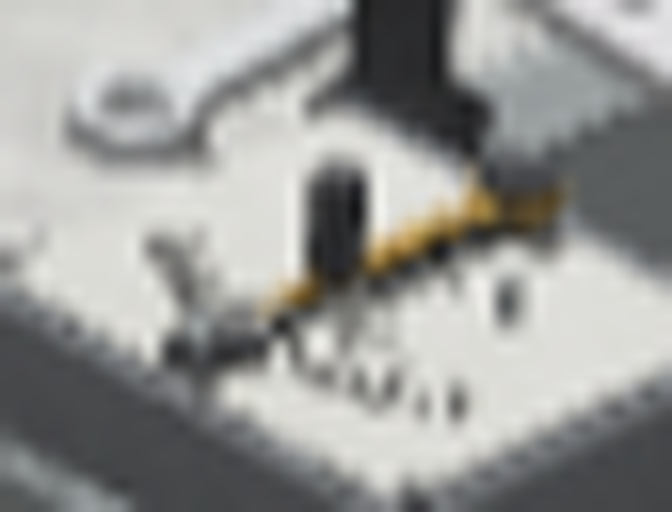

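The hand is on the mark in both views (top row 204.95 against 204.95; about 0.61 in each). I'll let go straight up, then move clear.

Emit:
drive_tool(increments="0 0 0.003 0;0 0 0.004 0;0 0 0.004 0;0 0 0.004 0;0 0 0.006 0;0 0 0.02 0;0 0 0.03 0;0 0 0.04 0;-0.02 -0.01 0.03 0;-0.03 -0.02 0.01 0;0 -0.03 0 0;0 0 0 0")

```text
t: 17.75
eef_pos: [0.4639, -0.1765, 0.2455]
tool_rot: [0.002, 1.0, 0.007, 0.001]
contact_force: [0.6, -1.5, 0.1]
gripper_width: -0.002
```

Emit:
drive_tool(increments="0 -0.035 0 0;0 -0.035 0 0;0 -0.035 0 0;0 -0.035 0 0;0 -0.035 0 0;0 0 0 0;0 0 0 0;0 0 0 0")

```text
t: 18.42
eef_pos: [0.4653, -0.3452, 0.2435]
tool_rot: [-0.0, 1.0, 0.011, -0.0]
contact_force: [-0.2, 1.2, 0.8]
gripper_width: 0.003
```

```bash
python3 look.py m; python3 meas.py m; python3 close.py m; python3 rel.py m; python3 -c "
import cv2,numpy as np
a=np.load('scene_m.npy');cv2.imwrite('pics/full_m.png',a[...,::-1])"
```

```text
18.4167 [ 0.46533617 -0.34515593  0.24351085] [-0.16532926  1.24575951  0.75091308]
m top (np.float64(0.618), np.float64(0.612), 18)
m scene (np.float64(0.627), np.float64(0.612), 23)
cols [[316.0, 204.84], [317.0, 204.85], [318.0, 204.86], [319.0, 204.84], [320.0, 204.84], [321.0, 204.87], [322.0, 204.92], [323.0, 204.95]]
brass row at 302.5: 204.63607106406576 axis326: 204.96045781938014 slope 0.01380369171550514
mark 300 205.4192926045016
mark 301 205.2282768777614
mark 302 204.95721925133688
mark 303 204.92889908256882
axis proj z.048 [325.63394059 204.74950915]
```

View pics/c_top_m.png

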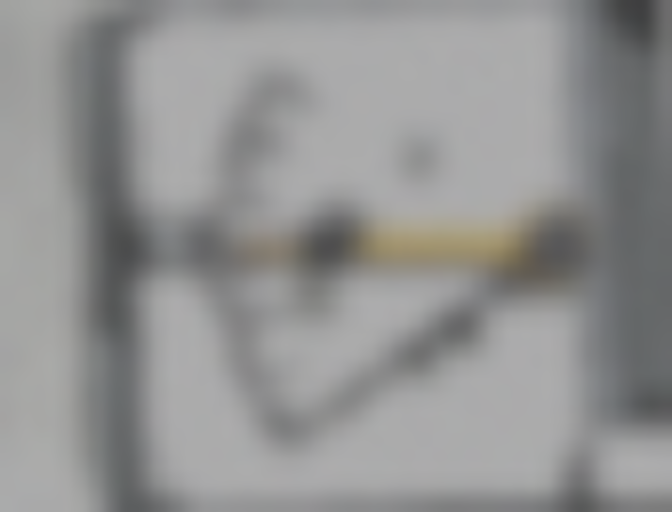

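View pics/scene_m.png

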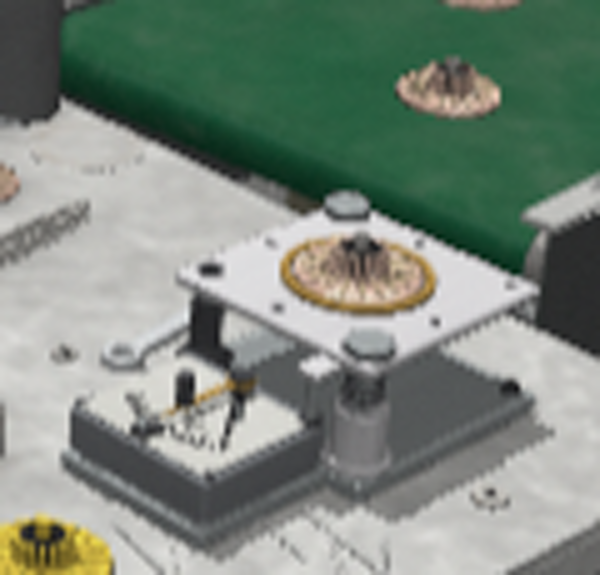

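View pics/top_m.png

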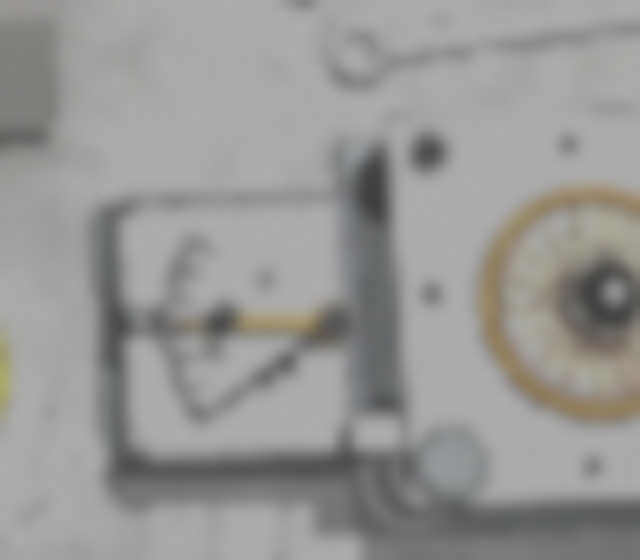

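The hand stayed on the mark, the pointer is back at zero, the nest is up and the rotor is in its ring.

```bash
python3 -c "
from station import bot
print(bot.hand_in())"
```

```text
the job is handed in; nothing more can be done
None
```

The stroke check is done and handed in at about 19 s. The drag hand is recorded on the set mark and the nest has sprung back up.

- **Reset:** I pushed the drag hand by its tab with the shut fingers back to the zero stop. It met the stop where computed, with about 8 N along the push (about 10 N in all). The pictures showed the hand lying over the pointer at zero.
- **Press:** I pressed the gauge cap down in small steps, up to about 11 N, until the hand reached the mark. Then I released it straight up and moved the arm clear.
- **Last checks:** The hand reads about 0.61 to 0.63 across the two cameras, and the mark about 0.61 from the top camera. The pointer is back at zero, the rotor is in its ring, and the spring corner and set mark look untouched.
- **Uncertainty:** In the top view the hand lined up with the mark to under 0.1 px before release. Afterwards the same fit differed by about 0.3 px (about 0.015 rad), probably because the pointer no longer lay under the hand. Reading the mark from the scene camera was rougher, from 0.55 to 0.63, because its dark side faces blur the edge.

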